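# Load hex nuts into the parts-cleaning jar and dose it

### The job

Pick up the scoop of six hex nuts by its slanted handle and pour all the nuts through the wide funnel into the narrow clear jar under it. Set the scoop back down flat on the bench and let go of it, then press the cap of the pump bottle all the way down to dose the jar, and let it spring back up. Leave the wire brush, the sprocket and the welded plate where they are.

Things in the scene. Friction and masses are not known exactly. Their poses are not given: they have to be found in the camera images.
- scoop: Loose aluminium scoop, 0.25 kg, holding six nuts: flat tray 126 mm long, 78 wide, floor 4 mm thick, open at the front (+x). Side walls reach z 40 mm at the back, 28 in the front 45 mm, rear wall 44. Origin: underside, 64 mm behind the front edge; x points out of the open front, z up. The floor must tip about 40 to 55 degrees nose-down for the nuts to slide out
- scoop_grip (a point): Point on the black handle's centre line, at (-102, 0, 78) mm in the scoop's frame (axes as the scoop's). The handle is 95 mm long, 34 wide (y), 16 thick; it rises from the rear wall (foot at x -60, z 28 mm), leaning back 40 degrees from vertical along (-0.643, 0, 0.766); this point is 30 mm from its free end
- scoop_lip (a point): Middle of the scoop's open front edge, on top of the floor: (64, 0, 4) mm in the scoop's frame
- station: Cleaning station bolted to the bench: steel plate 255 mm (x, -90 to +165) by 150 (y), 10 thick; jar and funnel on its origin's axis, white pump bottle (64 mm diameter) 115 mm from it towards +x. Origin on the bench under the jar, z up
- funnel_mouth (a point): Centre of the fixed dark steel funnel's mouth at rim height, 168 mm above the bench (axes as the station's). Rim diameter 158 mm outside, 150 inside; cone down to z 113 mm; neck of inner diameter 54 mm ends at z 97 in the jar. The pump's spout overhangs the mouth's +x edge: its tip is 60 mm from the axis, at z 204 to 220. The other sides are clear
- jar_floor (a point): Centre of the clear jar's inner floor, 15 mm above the bench (axes as the station's). Jar: outer diameter 72 mm, inner 66, rim at z 110
- pump_top (a point): Middle of the flat top of the pump's black cap (42 mm diameter), 223 mm above the bench when up; moves down with the cap
- pump (a joint): Travel of the pump cap in m: 0 up, 0.012 fully down; sprung, 3 N to start and 8 N fully down
- nut0: One of six like dark steel hex nuts, 22 mm across flats, 12 mm thick, 30 g, loose in the scoop at the start. Origin: centre of the underside
- nut1: One of six like dark steel hex nuts, 22 mm across flats, 12 mm thick, 30 g, loose in the scoop at the start. Origin: centre of the underside
- nut2: One of six like dark steel hex nuts, 22 mm across flats, 12 mm thick, 30 g, loose in the scoop at the start. Origin: centre of the underside
- nut3: One of six like dark steel hex nuts, 22 mm across flats, 12 mm thick, 30 g, loose in the scoop at the start. Origin: centre of the underside
- nut4: One of six like dark steel hex nuts, 22 mm across flats, 12 mm thick, 30 g, loose in the scoop at the start. Origin: centre of the underside
- nut5: One of six like dark steel hex nuts, 22 mm across flats, 12 mm thick, 30 g, loose in the scoop at the start. Origin: centre of the underside
- brush: Bystander: wire brush lying flat, 260 mm long (x), blue handle to -x, 33 mm high; origin under its middle
- sprocket: Bystander: dark steel sprocket lying flat, 126 mm diameter, 22 mm high; origin under its centre
- coupon: Bystander: steel plate with weld beads, 100 by 140 by 12 mm, lying flat; origin under its centre

How it is judged (in metres and radians):
On the way, in this order (a step that is already met when the one before it is completed fails the run):
1. the scoop is tipped at least 25 degrees with its front edge over the funnel's mouth (above the rim's height, less than 70 mm from the funnel's axis) (angle between scoop's own z axis and vertical above 0.436 rad and horizontal distance between scoop_lip and funnel_mouth below 0.07 m and z of scoop_lip in the frame of funnel_mouth above 0 m), for 0.1 s.
2. all six nuts have dropped into the jar, their origins below the lower end of the funnel's neck (less than 80 mm above the jar's floor) (horizontal distance between each of nut0, nut1, nut2, nut3, nut4, nut5 and jar_floor below 0.034 m and z of nut0 in the frame of jar_floor between -0.005 and 0.08 m and z of nut1 in the frame of jar_floor between -0.005 and 0.08 m and z of nut2 in the frame of jar_floor between -0.005 and 0.08 m and z of nut3 in the frame of jar_floor between -0.005 and 0.08 m and z of nut4 in the frame of jar_floor between -0.005 and 0.08 m and z of nut5 in the frame of jar_floor between -0.005 and 0.08 m), for 0.2 s.
3. the scoop stands flat on the bench again, released (height (world z) of scoop below 0.006 m and angle between scoop's own z axis and vertical below 0.1 rad and linear speed of scoop below 0.03 m/s and contact force between the fingers and scoop below 0.05 N), for 0.2 s.
4. the pump cap is pressed down at least 10 of its 12 mm (value of joint pump above 0.01 m), for 0.1 s.
At the end, for the whole second after the job is handed in: All six nuts are in the jar, the scoop is at rest flat on the bench (within 6 degrees of level and its underside origin within 6 mm of the bench top, so not on the station's plate) and released, and the pump cap is back up (within 2 mm) (all of step 2 and all of step 3 and value of joint pump below 0.002 m); the robot touches nothing.
It fails at once if the pump cap is pressed more than 5 mm while any nut is not in the jar (value of joint pump above 0.005 m and not (horizontal distance between each of nut0, nut1, nut2, nut3, nut4, nut5 and jar_floor below 0.034 m and z of nut0 in the frame of jar_floor between -0.005 and 0.08 m and z of nut1 in the frame of jar_floor between -0.005 and 0.08 m and z of nut2 in the frame of jar_floor between -0.005 and 0.08 m and z of nut3 in the frame of jar_floor between -0.005 and 0.08 m and z of nut4 in the frame of jar_floor between -0.005 and 0.08 m and z of nut5 in the frame of jar_floor between -0.005 and 0.08 m)).
It fails at once if the scoop is let go of or dropped from more than 30 mm above the bench (height (world z) of scoop above 0.03 m and contact force between the fingers and scoop below 0.05 N).
It fails at once if the wire brush, the sprocket or the welded plate is moved more than 20 mm (distance of any of brush, sprocket, coupon from where it was at the start of the episode above 0.02 m).
It also fails if it takes over 72 s, if anything falls off the work surface, if the arm or the gripper's body presses on something with over 40 N, if the wrist force passes 120 N, or if a joint passes its speed limit or range.

### The arm

A 6-joint arm with a two-finger parallel gripper is mounted at the origin on the work surface. World frame = base frame: x ahead of the robot, y to its left, z up, the work surface at z = 0. Lengths are in mm, angles in rad, forces in N, time in s.
With the tool pointing down it reaches from about 275 to 975 mm from the base axis. Payload 8.4 kg.
Tool frame: the origin (TCP) lies on the centre line of the jaws, within the pads' length; the fingertips stand bot.tcp_to_tips ahead of it and the grasp point (between the pads) lies 8 mm behind it (bot.tcp_to_tips is the distance from the TCP to the fingertips, in mm); z points along the fingers, y is the line along which they close (so a half turn about z gives the same grasp; the last joint's range is limited). The gripper opens to 92 mm and grips with 3 to 60 N. Pads are 20 mm wide; open, the fingers measure 128 mm over their backs; the gripper's body (75 mm by 189 mm) begins 69 mm behind the grasp point.
Start: joints at [1.267, 0.353, 1.633, -0, 1.155, -0.002], TCP at [185.773, 596.755, 225.583] pointing down, gripper open.
Joint ranges: [-2.63, 2.63], [-0.92, 2.1], [0.06, 2.66], [-1.3, 4.44], [0, 2.69], [-3.02, 3.02]. Speed limits (rad/s): [2.22, 2.22, 2.79, 3.14, 3.14, 3.14].

### API

Orientations are given as a rotation vector (axis times angle).
In Python, from plant import bot gives the robot as it stands.
- The arm moves only by the shell command python3 -m creep 'ROWS'. ROWS is JSON, a list of rows, each a list of 7 numbers: the opening, from -1 (shut) to 1 (fully open), then the shift along the world's x, y, z scaled (see below), then the turn, a rotation vector about the world's x, y, z scaled (see below). In form: [[hand, dx, dy, dz, wx, wy, wz], ...]. A call has 1 to 8 rows; each row is the pose to reach, as a shift and turn from the pose commanded when the call began, turning the shorter way round; what a row does not reach only later rows make up. The controller multiplies each number of a shift by 0.25 m and each number of a turn by pi rad. A row lasts 1/10 s, in which the tool goes at most 50 mm and 8.59 degrees, less where a joint would pass 70% of its speed; a pose out of reach is approached as far as the arm can. A call with a number of a shift or a turn outside -1 to 1 is refused whole. A call with a gripper value outside its range is refused whole. The fingers move at their own pace and stop on an object; the grip force is fixed at half the most. Time passes only in rows, so rows that repeat a pose let the fingers close. It gives the time, the measured TCP pose, the force, the opening and the grip force at its end, in the units of the state.
- bot.state(): the state, without advancing time (a new reading comes with each control period).
- bot.snapshot(name): name is "scene" or "top" or "wrist"; returns a dict with "pixels" (384x512x3 uint8, red, green, blue), "fov_y" (degrees; the focal length in pixels is half the picture's height over the tangent of half this angle, whatever the lens; pixels are square), "cx", "cy" (the principal point, pixels), "distortion" ([k1, k2, p1, p2, k3] as OpenCV has them; the pictures are not rectified), "pose" (4x4, takes a point from camera to world coordinates). Camera axes: x right, y up, looking along -z (the intrinsics and any distortion apply to the point x, -y, -z); pixel columns grow to the right and rows downward; lengths in mm; the calibration is good to about 2 mm. A picture is of the moment at which its call begins. There is no depth.
- bot.job_done(): hands the job in; it is judged then, once.
The state is a dict: "time": time; "q": joint angles; "dq": joint speeds; "tau": joint torques, N m; "tool_pos": TCP position; "orientation": TCP orientation; "ft_force": force on the tool from outside, world axes, zero at the start; "moment": the same for the moment, N m; "finger_gap": finger opening in mm; "gripper_force": force on a finger pad.
Only numpy, scipy, OpenCV 4.12 (cv2) and the standard library are available. Lean on these libraries where they do the work, as an engineer would, in place of code of your own. Each camera call takes 0.05 s, during which the arm holds its last target. There are 200 camera calls.

## Working session

There is one attempt and no reset: what is moved stays moved. The work goes in short steps, Python scripts to look and compute and a shell command to move; the robot and the scene stay as the last step left them, time stands still between calls to the robot, and variables do not carry over. Pictures are saved under pics/ and viewed, at most 10 in all, crops included, and the job is handed in when it is done.

```bash
mkdir -p pics; ls; cat > h.py <<'E'
import numpy as np,cv2
from plant import bot
def snap(n,f=None):
    s=bot.snapshot(n)
    if f: cv2.imwrite('pics/'+f,cv2.cvtColor(s['pixels'],cv2.COLOR_RGB2BGR))
    return s
def K(s):
    h,w=s['pixels'].shape[:2];f=h/2/np.tan(np.radians(s['fov_y'])/2)
    return np.array([[f,0,s['cx']],[0,f,s['cy']],[0,0,1.]])
def ray(s,uv):
    p=cv2.undistortPoints(np.array(uv,float).reshape(-1,1,2),K(s),np.array(s['distortion'],float)).reshape(-1,2)
    d=np.c_[p[:,0],-p[:,1],-np.ones(len(p))]@np.array(s['pose'])[:3,:3].T
    return np.array(s['pose'])[:3,3],d
def onz(s,uv,z):
    o,d=ray(s,uv);return o+d*((z-o[2])/d[:,2])[:,None]
def proj(s,P):
    T=np.linalg.inv(np.array(s['pose']));p=np.atleast_2d(P)@T[:3,:3].T+T[:3,3]
    p=p*[1,-1,-1];return cv2.projectPoints(p,np.zeros(3),np.zeros(3),K(s),np.array(s['distortion'],float))[0].reshape(-1,2)
E
python3 - <<'E'
from h import *
import pickle
S={n:snap(n,n+'0.png') for n in('scene','top','wrist')}
pickle.dump(S,open('S0.pkl','wb'))
for n in S: print(n,S[n]['pose'][:3],S[n]['fov_y'])
st=bot.state();print(st['time'],st['tool_pos'],st['orientation'],bot.tcp_to_tips,st['finger_gap'])
E
```

```text
pics
scene [[ 2.51442579e-01 -6.10367010e-01  7.51151611e-01  1.54856630e+03]
 [ 9.67753038e-01  1.70725877e-01 -1.85220766e-01 -2.52512851e+02]
 [-1.51883720e-02  7.73501641e-01  6.33612283e-01  9.18228802e+02]] 48.48219189306043
top [[-1.15612409e-02  9.93459121e-01 -1.13601550e-01  4.92312948e+02]
 [-9.99924190e-01 -1.10049035e-02  5.52318791e-03 -1.21512128e+01]
 [ 4.23688732e-03  1.13656793e-01  9.93511038e-01  1.32178656e+03]] 49.37083943048176
wrist [[ 2.97014958e-01 -9.15244403e-01 -2.72231147e-01  1.09312057e+02]
 [ 9.54871693e-01  2.84248919e-01  8.61545186e-02  6.20077013e+02]
 [-1.47103176e-03 -2.85534997e-01  9.58367154e-01  3.84420648e+02]] 65.85779122256422
0.15 [185.6604315  596.41910389 225.05715188] [-4.72240916e-01 -3.10575251e+00  1.63196696e-03] 11.0 91.77390924600957
```

View pics/top0.png

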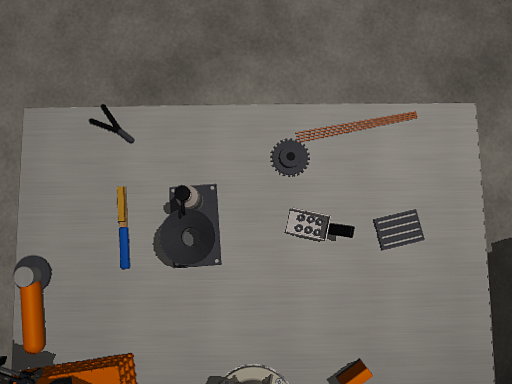

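View pics/scene0.png

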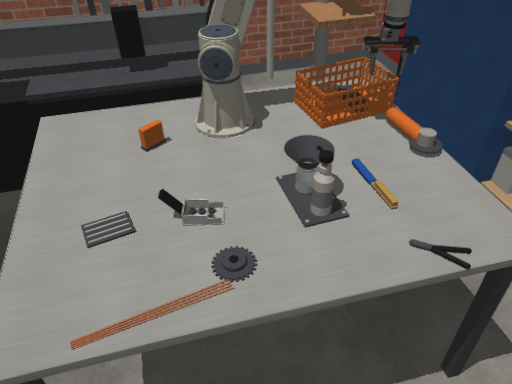

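The top view shows the station with the funnel centred near (188,238), the pump cap at (182,193), and the scoop at (307,225) with its handle at (341,230), its open front facing left. The sprocket is at (290,157), the coupon at (399,230) and the brush along column 123. The scene view agrees.

```bash
python3 - <<'E'
from h import *
import pickle
S=pickle.load(open('S0.pkl','rb'))
a=cv2.cvtColor(S['top']['pixels'],cv2.COLOR_RGB2BGR)[175:275,275:365]
b=cv2.cvtColor(S['top']['pixels'],cv2.COLOR_RGB2BGR)[175:275,145:235]
c=np.hstack([cv2.resize(x,None,fx=4.4,fy=4.4,interpolation=cv2.INTER_CUBIC) for x in(b,a)])
c=cv2.convertScaleAbs(c,alpha=1.6,beta=20)
cv2.imwrite('pics/crop.png',c);print(c.shape)
E
```

```text
(440, 792, 3)
```

View pics/crop.png

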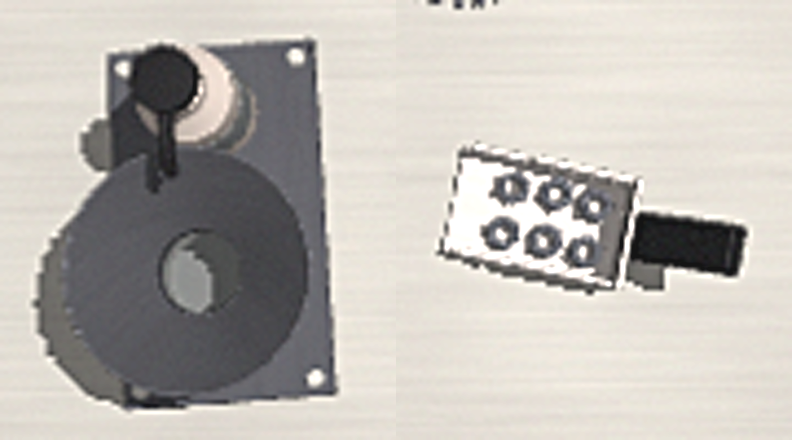

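The crop shows the funnel rim centred at (187,270), the cap at (165,80) and the plate corners at (108,53), (313,40), (336,395) and (128,408). On the scoop, the front corners are at (461,150) and (440,255), the rear corners at (638,182) and (617,290), and the handle end at (748,225) to (740,277).

```bash
python3 - <<'E'
from h import *
import pickle
S=pickle.load(open('S0.pkl','rb'));s=S['top']
st=lambda u,v:[145+(u+.5)/4.4-.5,175+(v+.5)/4.4-.5]
sc=lambda u,v:[275+(u-396+.5)/4.4-.5,175+(v+.5)/4.4-.5]
def m(f,p,z): return onz(s,[f(*p)],z)[0].round(1)
print('funnel',m(st,(187,270),168),'cap',m(st,(165,80),223))
for p in[(108,53),(313,40),(336,395),(128,408)]:print('plate',m(st,p,10))
fl=m(sc,(461,150),28);fr=m(sc,(440,255),28);bl=m(sc,(638,182),44);br=m(sc,(617,290),44)
print('front',fl,fr,'back',bl,br,np.linalg.norm((fl-fr)[:2]),np.linalg.norm((bl-br)[:2]))
he=m(sc,(744,251),97);hf=m(sc,(633,237),44);print('handle',he,hf)
f=(fl+fr)/2;b=(bl+br)/2;print(f,b,np.degrees(np.arctan2(*(f-b)[1::-1])),np.linalg.norm((f-b)[:2]),np.degrees(np.arctan2(*(hf-he)[1::-1])),np.degrees(np.arctan2(*(f-he)[1::-1])))
# scene-view dark blobs not used; nut cluster
w=S['wrist'];print(proj(w,[he,f]))
# scene: handle end rear
g=S['scene']['pixels'].max(2)
mk=np.zeros_like(g);mk[185:218,152:190]=(g[185:218,152:190]<45);c=max(cv2.findContours(mk,0,2)[0],key=cv2.contourArea);print(cv2.minAreaRect(c),proj(S['scene'],[he,hf,(he+hf)/2]))
E
```

```text
funnel [517.5 174.  168. ] cap [630.5 179.2 223. ]
plate [677.4 257.7  10. ]
plate [685.2 109.8  10. ]
plate [431.9  93.8  10. ]
plate [424.3 240.7  10. ]
front [ 601.5 -120.7   28. ] [ 527.7 -104.5   28. ] back [ 576.3 -242.5   44. ] [ 501.6 -225.6   44. ] 75.55713070253525 76.58785804551522
handle [ 525.9 -302.4   97. ] [ 538.1 -237.8   44. ]
[ 564.6 -112.6   28. ] [ 538.95 -234.05   44.  ] 78.0744942762023 124.12906589513997 79.30539233591587 78.47543414280547
[[-273.56606097  590.40598162]
 [ -77.15861136  506.77116112]]
((170.72000122070312, 201.04002380371094), (29.200000762939453, 9.199999809265137), 36.869895935058594) [[157.21748103 193.89169579]
 [181.55344237 205.84716719]
 [169.56506463 199.95537284]]
```

Scoop origin is about (551.5,-176) with yaw 78.2°. The funnel axis is at (517.4,173.5) and the pump at (631.5,180.5). I'll grip across the handle's 16 mm thickness, with the tool along the handle.

```bash
cat > p.py <<'E'
import sys
from h import *
from scipy.spatial.transform import Rotation as R
yaw=np.radians(78.2);ux=np.array([np.cos(yaw),np.sin(yaw),0]);uz=np.array([0,0,1.])
def tool(tip,y=ux):   # tool orientation for scoop tipped nose-down by tip deg (grasped along handle)
    a=np.radians(tip-40+0);c=-uz*np.cos(a)-y*np.sin(a)
    n=y*np.cos(a)-uz*np.sin(a)
    return R.from_matrix(np.c_[np.cross(n,c),n,c])
def go(P,Rt):
    s=bot.state();R0=R.from_rotvec(s['orientation'])
    print('t',round(s['time'],2),'at',np.round(s['tool_pos'],1),'shift',np.round((np.array(P)-s['tool_pos'])/250,3),'turn',np.round((Rt*R0.inv()).as_rotvec()/np.pi,3),'q',np.round(s['q'],2),'F',np.round(s['ft_force'],1),'gap',round(s['finger_gap'],1),s['gripper_force'])
E
python3 -m creep '[[1,0,0,0.2,0,0,0],[1,0,0,0.4,0,0,0],[1,0.1,-0.2,0.48,0,0,0],[1,0.16,-0.4,0.48,0,0,0],[1,0.24,-0.6,0.48,0,0,0],[1,0.32,-0.8,0.48,0,0,0],[1,0.4,-1,0.48,0,0,0],[1,0.4,-1,0.48,0,0,0]]' && python3 -m creep '[[1,0.08,-0.2,0,0,0,0],[1,0.16,-0.4,0,0,0,0],[1,0.24,-0.6,0,0,0,0],[1,0.32,-0.8,0,0,0,0],[1,0.38,-1,0,0,0,0],[1,0.4,-1,0,0,0,0]]' && python3 -m creep '[[1,0.08,-0.2,0,0,0,0],[1,0.16,-0.4,0,0,0,0],[1,0.24,-0.6,0,0,0,0],[1,0.32,-0.8,0,0,0,0],[1,0.38,-1,0,0,0,0],[1,0.4,-1,0,0,0,0],[1,0.4,-1,0,0,0,0]]'
python3 -c "
from p import *
go([520,-327.5,141],tool(0))"
```

```text
time: 0.95
tool_pos: [286.2, 343.4, 345.5]
orientation: [0.474, 3.105, -0.001]
ft_force: [-0.5, 0.4, -1.3]
finger_gap: 91.6
gripper_force: 0.0
time: 1.55
tool_pos: [386.0, 93.2, 345.7]
orientation: [0.477, 3.105, -0.002]
ft_force: [0.4, -0.2, 0.4]
finger_gap: 91.8
gripper_force: 0.0
time: 2.25
tool_pos: [486.4, -155.1, 344.9]
orientation: [-0.477, -3.104, -0.0]
ft_force: [-0.3, -0.0, -0.1]
finger_gap: 91.6
gripper_force: 0.0
t 2.25 at [ 486.4 -155.1  344.9] shift [ 0.135 -0.69  -0.816] turn [ 0.215 -0.056  0.03 ] q [-0.31  0.07  1.72 -0.    1.35 -1.58] F [-0.3 -0.  -0.1] gap 91.6 0.0
```

```bash
python3 -m creep '[[1,0.03,-0.18,-0.05,0.04,-0.01,0.005],[1,0.06,-0.36,-0.1,0.08,-0.02,0.01],[1,0.1,-0.54,-0.2,0.12,-0.03,0.015],[1,0.135,-0.69,-0.35,0.16,-0.042,0.022],[1,0.135,-0.69,-0.5,0.2,-0.052,0.028],[1,0.135,-0.69,-0.66,0.215,-0.056,0.03],[1,0.135,-0.69,-0.816,0.215,-0.056,0.03],[1,0.135,-0.69,-0.816,0.215,-0.056,0.03]]'
python3 -c "
from p import *
go([531.8,-270.9,71.9],tool(0))
snap('wrist','w1.png');s=snap('scene');im=cv2.cvtColor(s['pixels'],cv2.COLOR_RGB2BGR)[130:250,90:250]
cv2.imwrite('pics/s1.png',cv2.resize(im,None,fx=4.8,fy=4.8,interpolation=cv2.INTER_CUBIC))"
```

```text
time: 3.05
tool_pos: [517.5, -322.2, 136.6]
orientation: [0.297, 2.876, 1.057]
ft_force: [0.4, 0.1, -0.1]
finger_gap: 91.6
gripper_force: 0.0
t 3.05 at [ 517.5 -322.2  136.6] shift [ 0.057  0.205 -0.259] turn [-0.002 -0.002 -0.001] q [-0.86  0.67  1.52  0.54  1.45 -2.43] F [ 0.4  0.1 -0.1] gap 91.6 0.0
```

View pics/w1.png

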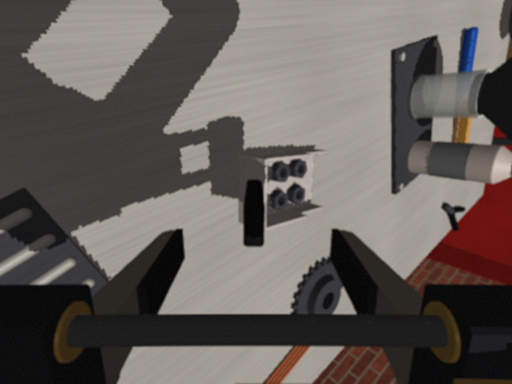

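The handle stands between the open fingers, at columns 245–263 with its free end at row 245. The fingers are at columns 180 and 335. I'll compare this with the predicted projection.

```bash
python3 -c "
from p import *
s=snap('wrist');uy=np.cross(uz,ux);O=np.array([551.5,-176,0]);sp=lambda x,y,z:O+x*ux+y*uy+z*uz
print('pred end L/R, front/rear',proj(s,[sp(-121+6*a,17*b,101+5*a) for a in(1,-1) for b in(1,-1)]).round())
print('pred corners front',proj(s,[sp(64,39,4),sp(64,-39,4)]).round())
im=s['pixels'].max(2);m=((im[175:250,235:275]<40)*255).astype(np.uint8)
c=max(cv2.findContours(m,0,2)[0],key=cv2.contourArea);print(cv2.boundingRect(c),cv2.minAreaRect(c))
P,Rm=bot.state()['tool_pos'],R.from_rotvec(bot.state()['orientation']);print(proj(s,[P,P+Rm.apply([0,0,100]),P+Rm.apply([0,0,60])]).round())
"
```

```text
pred end L/R, front/rear [[263. 198.]
 [262. 240.]
 [242. 198.]
 [242. 240.]]
pred corners front [[313. 141.]
 [310. 197.]]
(6, 0, 19, 64) ((15.0, 31.5), (63.0, 18.0), 90.0)
[[257. 252.]
 [257. 201.]
 [257. 216.]]
```

```bash
python3 -m creep '[[1,0.014,0.05,-0.065,-0.002,-0.002,-0.001],[1,0.028,0.1,-0.13,-0.002,-0.002,-0.001],[1,0.042,0.15,-0.195,-0.002,-0.002,-0.001],[1,0.053,0.195,-0.25,-0.002,-0.002,-0.001],[1,0.053,0.2,-0.255,-0.002,-0.002,-0.001],[1,0.053,0.2,-0.255,-0.002,-0.002,-0.001]]'
python3 -c "
from p import *
go([531.8,-270.9,71.9],tool(0))"
python3 -m creep '[[0,0,0,0,0,0,0],[-0.4,0,0,0,0,0,0],[-1,0,0,0,0,0,0],[-1,0,0,0,0,0,0],[-1,0,0,0,0,0,0],[-1,0,0,0,0,0,0],[-1,0,0,0,0,0,0],[-1,0,0,0,0,0,0]]'
python3 -c "
from p import *
go([531.8,-270.9,71.9],tool(0))"
```

```text
time: 3.8
tool_pos: [533.9, -275.9, 80.2]
orientation: [0.29, 2.868, 1.031]
ft_force: [-0.5, 0.1, 0.2]
finger_gap: 91.7
gripper_force: 0.0
t 3.8 at [ 533.9 -275.9   80.2] shift [-0.008  0.02  -0.033] turn [ 0.003  0.003 -0.   ] q [-0.79  0.7   1.61  0.59  1.3  -2.46] F [-0.5  0.1  0.2] gap 91.7 0.0
time: 4.6
tool_pos: [532.7, -275.7, 77.8]
orientation: [0.294, 2.868, 1.034]
ft_force: [0.6, -0.2, -0.3]
finger_gap: 30.0
gripper_force: 0.0
t 4.6 at [ 532.7 -275.7   77.8] shift [-0.004  0.019 -0.023] turn [0.002 0.002 0.   ] q [-0.8   0.71  1.61  0.59  1.3  -2.47] F [ 0.6 -0.2 -0.3] gap 30.0 0.0
```

```bash
python3 -m creep '[[-1,-0.003,0.015,-0.02,0,0,0],[-1,-0.003,0.015,-0.02,0,0,0],[-1,-0.003,0.015,-0.02,0,0,0],[-1,-0.003,0.015,-0.02,0,0,0],[-1,-0.003,0.015,-0.02,0,0,0]]'
python3 -c "
from p import *
go([531.8,-270.9,71.9],tool(0))"
```

```text
time: 5.1
tool_pos: [531.8, -271.9, 72.6]
orientation: [0.293, 2.869, 1.034]
ft_force: [0.2, 1.1, -2.6]
finger_gap: 16.0
gripper_force: 30.0
t 5.1 at [ 531.8 -271.9   72.6] shift [-0.     0.004 -0.003] turn [0.002 0.002 0.   ] q [-0.79  0.71  1.62  0.59  1.29 -2.47] F [ 0.2  1.1 -2.6] gap 16.0 29.957574605941772
```

```bash
cat >> p.py <<'E'
def lip(L,th):
    a=np.radians(th);v=np.array([160.9,-67.9])
    dx=v[0]*np.cos(a)+v[1]*np.sin(a);dz=-v[0]*np.sin(a)+v[1]*np.cos(a)
    return np.array(L)-dx*ux-dz*uz
A=np.array([517.4,173.5,0])
E
python3 -m creep '[[-1,0,0,0.03,0,0,0],[-1,0,0,0.08,0,0,0],[-1,0,0,0.16,0,0,0],[-1,0,0,0.26,0,0,0],[-1,0,0,0.36,0,0,0],[-1,0,0,0.48,0,0,0],[-1,0,0,0.6,0,0,0],[-1,0,0,0.6,0,0,0]]'
python3 -c "
from p import *
go(lip(A-70*ux+215*uz,0),tool(0))
s=snap('scene');im=cv2.cvtColor(s['pixels'],cv2.COLOR_RGB2BGR)[80:260,80:350]
cv2.imwrite('pics/s2.png',cv2.resize(im,None,fx=2.9,fy=2.9,interpolation=cv2.INTER_CUBIC))"
```

```text
time: 5.9
tool_pos: [533.6, -273.4, 228.5]
orientation: [0.289, 2.865, 1.025]
ft_force: [0.5, 0.0, -3.8]
finger_gap: 15.9
gripper_force: 30.0
t 5.9 at [ 533.6 -273.4  228.5] shift [-0.254  0.883  0.217] turn [0.004 0.004 0.   ] q [-0.79  0.52  1.55  0.57  1.5  -2.33] F [ 0.5  0.  -3.8] gap 15.9 29.963881373405457
```

View pics/s2.png

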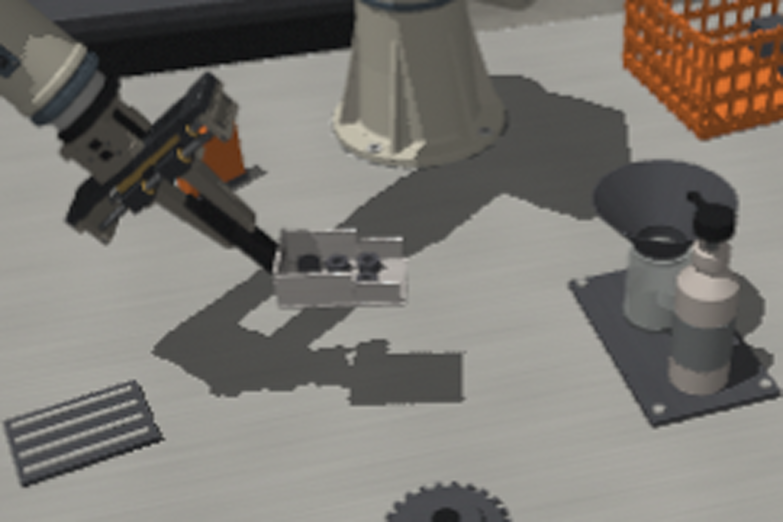

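The scoop is held level with the nuts inside (tray at about (340,270) in the crop), so I'll carry it to the funnel.

```bash
python3 -m creep '[[-1,-0.02,0.04,0.06,0,0,0],[-1,-0.04,0.1,0.13,0,0,0],[-1,-0.06,0.2,0.2,0,0,0],[-1,-0.09,0.3,0.217,0,0,0],[-1,-0.12,0.4,0.217,0,0,0],[-1,-0.14,0.5,0.217,0,0,0],[-1,-0.17,0.6,0.217,0,0,0],[-1,-0.2,0.7,0.217,0,0,0]]'
python3 -m creep '[[-1,-0.03,0.08,0,0,0,0],[-1,-0.045,0.13,0,0,0,0],[-1,-0.054,0.163,0,0,0,0],[-1,-0.054,0.183,0,0,0,0],[-1,-0.054,0.183,0,0,0,0]]'
python3 -c "
from p import *
go(lip(A-70*ux+215*uz,0),tool(0))
go(lip(A-40*ux+205*uz,15),tool(15))
go(lip(A-40*ux+195*uz,30),tool(30))
go(lip(A-40*ux+190*uz,40),tool(40))
s=snap('scene');uy=np.cross(uz,ux);im=cv2.cvtColor(s['pixels'],cv2.COLOR_RGB2BGR)
T=bot.state()
L=A-70*ux+215*uz
for p in proj(s,[L+39*uy,L-39*uy]): cv2.drawMarker(im,tuple(int(round(x)) for x in p),(0,0,255),0,5)
im=im[60:240,150:420];cv2.imwrite('pics/s3.png',cv2.resize(im,None,fx=2.9,fy=2.9,interpolation=cv2.INTER_CUBIC))"
```

```text
time: 6.75
tool_pos: [480.9, -95.8, 276.1]
orientation: [0.294, 2.87, 1.035]
ft_force: [-0.2, 0.9, -4.1]
finger_gap: 15.8
gripper_force: 30.0
time: 7.25
tool_pos: [468.7, -51.2, 277.0]
orientation: [0.293, 2.868, 1.034]
ft_force: [-0.6, -1.0, -3.8]
finger_gap: 15.6
gripper_force: 30.0
t 7.25 at [468.7 -51.2 277. ] shift [ 0.006 -0.005  0.024] turn [0.002 0.002 0.   ] q [-0.57  0.19  1.93  0.66  1.36 -2.19] F [-0.6 -1.  -3.8] gap 15.6 29.97240722179413
t 7.25 at [468.7 -51.2 277. ] shift [0.049 0.203 0.141] turn [-0.079  0.019 -0.   ] q [-0.57  0.19  1.93  0.66  1.36 -2.19] F [-0.6 -1.  -3.8] gap 15.6 29.97240722179413
t 7.25 at [468.7 -51.2 277. ] shift [0.076 0.33  0.229] turn [-0.161  0.037 -0.   ] q [-0.57  0.19  1.93  0.66  1.36 -2.19] F [-0.6 -1.  -3.8] gap 15.6 29.97240722179413
t 7.25 at [468.7 -51.2 277. ] shift [0.097 0.431 0.274] turn [-0.215  0.048 -0.001] q [-0.57  0.19  1.93  0.66  1.36 -2.19] F [-0.6 -1.  -3.8] gap 15.6 29.97240722179413
```

View pics/s3.png

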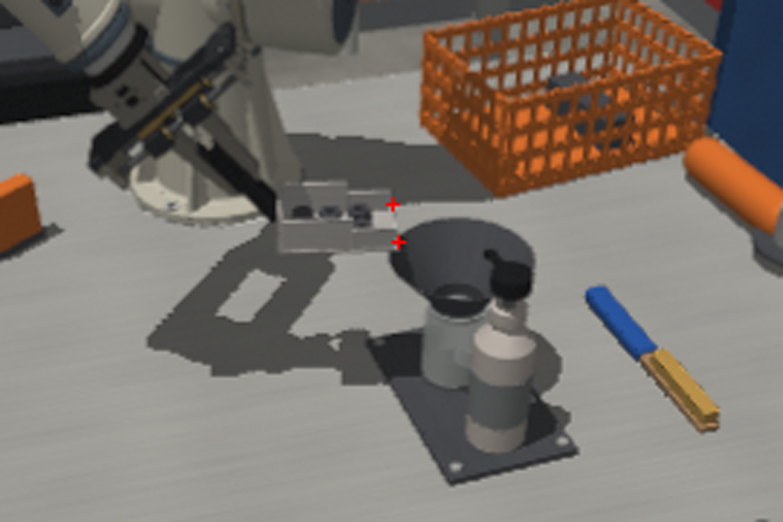

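The lip matches the prediction (markers at (393,204) and (398,242)). Next is a gradual tip over the mouth.

```bash
python3 -m creep '[[-1,0.008,0.035,0.03,-0.01,0.002,0],[-1,0.016,0.07,0.05,-0.02,0.005,0],[-1,0.024,0.105,0.075,-0.03,0.007,0],[-1,0.032,0.14,0.1,-0.045,0.011,0],[-1,0.04,0.175,0.125,-0.06,0.015,0],[-1,0.049,0.203,0.145,-0.079,0.019,0],[-1,0.049,0.203,0.145,-0.079,0.019,0]]'
python3 -m creep '[[-1,0.005,0.02,0.015,-0.013,0.003,0],[-1,0.01,0.04,0.03,-0.027,0.006,0],[-1,0.014,0.064,0.044,-0.04,0.009,0],[-1,0.018,0.085,0.059,-0.054,0.012,0],[-1,0.023,0.106,0.073,-0.068,0.015,0],[-1,0.027,0.127,0.088,-0.082,0.018,0],[-1,0.027,0.127,0.088,-0.082,0.018,0],[-1,0.027,0.127,0.088,-0.082,0.018,0]]'
python3 -c "
from p import *
go(lip(A-40*ux+195*uz,30),tool(30))
go(lip(A-40*ux+190*uz,36),tool(36))
go(lip(A-40*ux+190*uz,42),tool(42))
go(lip(A-40*ux+188*uz,50),tool(50))
s=snap('scene');im=cv2.cvtColor(s['pixels'],cv2.COLOR_RGB2BGR)
im=im[60:210,210:390];cv2.imwrite('pics/s4.png',cv2.resize(im,None,fx=4,fy=4,interpolation=cv2.INTER_CUBIC))"
```

```text
time: 8.0
tool_pos: [481.9, 0.2, 314.8]
orientation: [0.307, 3.005, 0.667]
ft_force: [0.5, -0.4, -3.0]
finger_gap: 15.7
gripper_force: 30.0
time: 8.8
tool_pos: [487.2, 31.1, 334.6]
orientation: [0.319, 3.099, 0.273]
ft_force: [-0.5, -0.3, -3.5]
finger_gap: 16.1
gripper_force: 30.0
t 8.8 at [487.2  31.1 334.6] shift [ 0.002  0.    -0.001] turn [-0.001 -0.001 -0.   ] q [-0.06  0.03  1.81  0.18  1.29 -1.48] F [-0.5 -0.3 -3.5] gap 16.1 29.971348643302917
t 8.8 at [487.2  31.1 334.6] shift [0.014 0.059 0.02 ] turn [-0.033  0.006 -0.   ] q [-0.06  0.03  1.81  0.18  1.29 -1.48] F [-0.5 -0.3 -3.5] gap 16.1 29.971348643302917
t 8.8 at [487.2  31.1 334.6] shift [0.027 0.123 0.054] turn [-0.066  0.013 -0.   ] q [-0.06  0.03  1.81  0.18  1.29 -1.48] F [-0.5 -0.3 -3.5] gap 16.1 29.971348643302917
t 8.8 at [487.2  31.1 334.6] shift [0.046 0.212 0.081] turn [-0.109  0.022 -0.   ] q [-0.06  0.03  1.81  0.18  1.29 -1.48] F [-0.5 -0.3 -3.5] gap 16.1 29.971348643302917
```

View pics/s4.png

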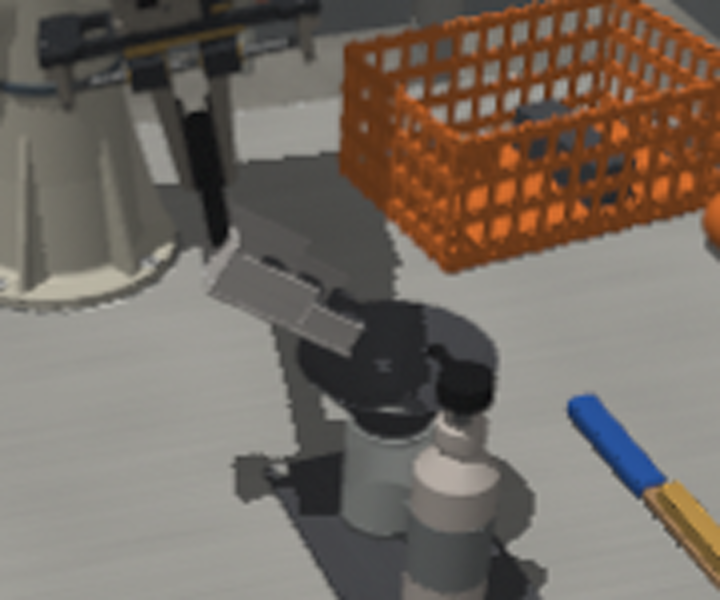

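The scoop is tipped 30° with its lip inside the rim (355,350), and the nuts are still in the tray. I'll tip further slowly and watch the weight.

```bash
python3 -m creep '[[-1,0.005,0.02,0.007,-0.011,0.002,0],[-1,0.009,0.04,0.014,-0.022,0.004,0],[-1,0.014,0.059,0.02,-0.033,0.006,0],[-1,0.014,0.059,0.02,-0.033,0.006,0],[-1,0.014,0.059,0.02,-0.033,0.006,0],[-1,0.014,0.059,0.02,-0.033,0.006,0],[-1,0.014,0.059,0.02,-0.033,0.006,0]]' | grep ft
python3 -m creep '[[-1,0.005,0.022,0.011,-0.011,0.002,0],[-1,0.009,0.043,0.022,-0.022,0.005,0],[-1,0.013,0.064,0.034,-0.033,0.007,0],[-1,0.013,0.064,0.034,-0.033,0.007,0],[-1,0.013,0.064,0.034,-0.033,0.007,0],[-1,0.013,0.064,0.034,-0.033,0.007,0],[-1,0.013,0.064,0.034,-0.033,0.007,0],[-1,0.013,0.064,0.034,-0.033,0.007,0]]' | grep ft
python3 -c "
from p import *
go(lip(A-40*ux+190*uz,42),tool(42))
go(lip(A-40*ux+188*uz,50),tool(50))
go(lip(A-40*ux+188*uz,54),tool(54))
a=snap('scene')['pixels'];b=snap('top')['pixels']
f=lambda x,y0,y1,x0,x1:cv2.resize(cv2.cvtColor(x,cv2.COLOR_RGB2BGR)[y0:y1,x0:x1],(390,390),interpolation=cv2.INTER_CUBIC)
cv2.imwrite('pics/s5.png',np.hstack([f(a,80,210,230,360),f(b,170,290,140,260)]))"
```

```text
ft_force: [-0.1, 0.1, -2.7]
ft_force: [-0.6, -0.4, -2.5]
t 10.35 at [494.2  61.6 348.8] shift [-0.     0.001 -0.003] turn [0.001 0.    0.   ] q [ 0.15  0.06  1.73 -0.04  1.36 -1.21] F [-0.6 -0.4 -2.5] gap 16.0 29.971610605716705
t 10.35 at [494.2  61.6 348.8] shift [0.018 0.09  0.024] turn [-0.043  0.009  0.   ] q [ 0.15  0.06  1.73 -0.04  1.36 -1.21] F [-0.6 -0.4 -2.5] gap 16.0 29.971610605716705
t 10.35 at [494.2  61.6 348.8] shift [0.028 0.136 0.037] turn [-0.065  0.014  0.   ] q [ 0.15  0.06  1.73 -0.04  1.36 -1.21] F [-0.6 -0.4 -2.5] gap 16.0 29.971610605716705
```

View pics/s5.png

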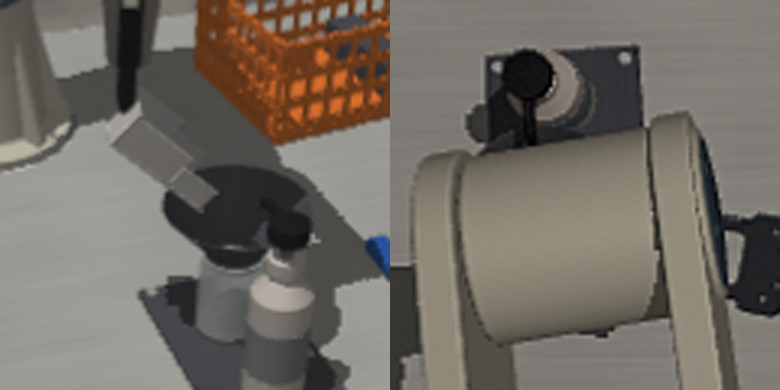

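The weight fell to 2.5 N, which is the empty scoop, and no nuts are visible in the tray at (170,165). I'll tip to 52° to make sure, then back away.

```bash
python3 -m creep '[[-1,0.008,0.04,0.012,-0.02,0.004,0],[-1,0.018,0.09,0.026,-0.043,0.009,0],[-1,0.023,0.112,0.032,-0.054,0.012,0],[-1,0.023,0.112,0.032,-0.054,0.012,0],[-1,0.023,0.112,0.032,-0.054,0.012,0],[-1,0.023,0.112,0.032,-0.054,0.012,0],[-1,0.023,0.112,0.032,-0.054,0.012,0]]' | grep -E "ft|pos"
python3 -m creep '[[-1,-0.01,-0.05,0.02,0.03,-0.006,0],[-1,-0.03,-0.13,0.06,0.07,-0.014,0],[-1,-0.06,-0.27,0.06,0.11,-0.023,0],[-1,-0.09,-0.42,0.04,0.15,-0.031,0],[-1,-0.12,-0.57,0,0.19,-0.04,0],[-1,-0.16,-0.72,-0.06,0.23,-0.049,0],[-1,-0.18,-0.87,-0.1,0.26,-0.056,0],[-1,-0.2,-0.97,-0.1,0.289,-0.062,0]]' | grep -E "ft|pos"
python3 -c "
from p import *
O=np.array([551.5,-176,0]);print('home')
go(O-96.9*ux+71.9*uz,tool(0));go(O-96.9*ux+171.9*uz,tool(0))
a=snap('scene')['pixels'];b=snap('top')['pixels']
f=lambda x,y0,y1,x0,x1:cv2.convertScaleAbs(cv2.resize(cv2.cvtColor(x,cv2.COLOR_RGB2BGR)[y0:y1,x0:x1],(395,580),interpolation=cv2.INTER_CUBIC),alpha=2.0,beta=20)
cv2.imwrite('pics/s6.png',np.hstack([f(a,130,218,280,340),f(b,190,275,158,216)]))"
```

```text
tool_pos: [499.9, 89.3, 357.0]
ft_force: [0.2, -0.4, -3.1]
tool_pos: [448.4, -156.4, 330.7]
ft_force: [0.4, 0.3, -1.7]
home
t 11.95 at [ 448.4 -156.4  330.7] shift [ 0.333 -0.458 -1.035] turn [-0.007  0.003  0.002] q [-0.77  0.22  1.77  0.6   1.58 -2.26] F [ 0.4  0.3 -1.7] gap 15.7 29.975441694259644
t 11.95 at [ 448.4 -156.4  330.7] shift [ 0.333 -0.458 -0.635] turn [-0.007  0.003  0.002] q [-0.77  0.22  1.77  0.6   1.58 -2.26] F [ 0.4  0.3 -1.7] gap 15.7 29.975441694259644
```

View pics/s6.png

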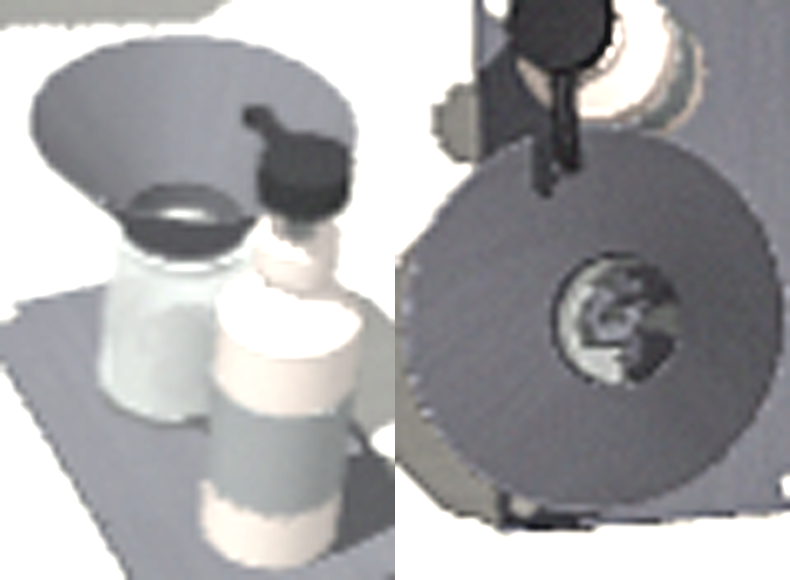

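Left crop: the cone and neck are clear. Right crop: nuts lie in the jar beneath the neck around (620,310), with none left in the funnel. I'll set the scoop back where it was.

```bash
python3 -m creep '[[-1,0.05,-0.08,-0.08,-0.001,0,0],[-1,0.12,-0.16,-0.18,-0.003,0.001,0.001],[-1,0.19,-0.25,-0.3,-0.005,0.002,0.001],[-1,0.26,-0.35,-0.44,-0.006,0.003,0.002],[-1,0.32,-0.44,-0.56,-0.007,0.003,0.002],[-1,0.333,-0.458,-0.68,-0.007,0.003,0.002],[-1,0.333,-0.458,-0.8,-0.007,0.003,0.002],[-1,0.333,-0.458,-0.88,-0.007,0.003,0.002]]' | grep -E "ft|pos"
python3 -m creep '[[-1,0,0,-0.02,0,0,0],[-1,0,0,-0.05,0,0,0],[-1,0,0,-0.05,0,0,0],[-1,0,0,-0.05,0,0,0]]' | grep -E "ft|pos"
python3 -c "
from p import *
O=np.array([551.5,-176,0])
go(O-96.9*ux+71.9*uz,tool(0))
s=snap('top');b=s['pixels'];cv2.imwrite('pics/t7.png',cv2.cvtColor(b,cv2.COLOR_RGB2BGR))
print(np.abs(proj(s,[O])).round())
"
```

```text
tool_pos: [533.1, -266.6, 110.2]
ft_force: [-0.3, 0.4, -2.6]
tool_pos: [533.8, -267.3, 100.5]
ft_force: [0.6, -1.5, -2.0]
t 13.25 at [ 533.8 -267.3  100.5] shift [-0.008 -0.014 -0.114] turn [ 0.002 -0.    -0.002] q [-0.78  0.68  1.61  0.58  1.33 -2.44] F [ 0.6 -1.5 -2. ] gap 15.6 29.98253971338272
[[306. 225.]]
```

```bash
python3 -m creep '[[-1,-0.005,-0.01,-0.03,0,0,0],[-1,-0.008,-0.014,-0.06,0.002,0,-0.002],[-1,-0.008,-0.014,-0.09,0.002,0,-0.002],[-1,-0.008,-0.014,-0.1,0.002,0,-0.002],[-1,-0.008,-0.014,-0.1,0.002,0,-0.002],[-1,-0.008,-0.014,-0.1,0.002,0,-0.002]]' | grep -E "ft|pos"
python3 -m creep '[[-1,0,0,-0.008,0,0,0],[-1,0,0,-0.008,0,0,0],[-1,0,0,-0.008,0,0,0]]' | grep -E "ft|pos"
python3 -m creep '[[-1,0,0,-0.006,0,0,0],[-1,0,0,-0.006,0,0,0],[-1,0,0,-0.006,0,0,0]]' | grep -E "ft|pos"
python3 -c "
from p import *
print(bot.state()['moment'])"
```

```text
tool_pos: [531.3, -270.4, 74.3]
ft_force: [0.6, 0.2, -1.8]
tool_pos: [531.3, -270.5, 72.4]
ft_force: [-0.1, 0.7, -2.1]
tool_pos: [531.5, -270.6, 71.3]
ft_force: [0.1, -2.2, 3.1]
[-0.10516509  0.20853507  0.0620283 ]
```

Touched down, so I'll release, back out along the handle and check.

```bash
python3 -m creep '[[0,0,0,0,0,0,0],[0,0,0,0,0,0,0],[0.6,0,0,0,0,0,0],[0.6,0,0,0,0,0,0],[0.6,0,0,0,0,0,0],[0.6,0,0,0,0,0,0],[0.6,0,0,0,0,0,0],[0.6,0,0,0,0,0,0]]' | grep -E "ft|pos|gap"
python3 -m creep '[[0.6,-0.01,-0.05,0.06,0,0,0],[0.6,-0.03,-0.13,0.16,0,0,0],[0.6,-0.05,-0.23,0.28,0,0,0],[0.6,-0.05,-0.25,0.45,0,0,0],[0.6,-0.05,-0.25,0.63,0,0,0],[0.6,-0.05,-0.25,0.83,0,0,0],[0.6,-0.05,-0.25,1,0,0,0],[0.6,-0.05,-0.25,1,0,0,0]]' | grep -E "ft|pos|gap"
python3 -c "
from p import *
t=lambda P,d: go(P,R.from_matrix(np.c_[np.cross([np.cos(d),np.sin(d),0],[0,0,-1]),[np.cos(d),np.sin(d),0],[0,0,-1]]))
t([631.5,180.5,350],np.radians(78.2))
import pickle
s=snap('top');a=s['pixels'];b=pickle.load(open('S0.pkl','rb'))['top']['pixels']
f=lambda x,y0,y1,x0,x1:cv2.resize(cv2.cvtColor(x,cv2.COLOR_RGB2BGR)[y0:y1,x0:x1],(390,300),interpolation=cv2.INTER_CUBIC)
q=snap('scene')['pixels']
cv2.imwrite('pics/s8.png',np.vstack([np.hstack([f(a,190,260,270,361),f(q,170,245,140,237)]),np.hstack([f(a,130,280,120,315),f(q,80,380,40,430)])]))"
```

```text
tool_pos: [531.3, -270.5, 70.8]
ft_force: [0.5, 0.1, 0.5]
finger_gap: 73.2
tool_pos: [520.3, -334.4, 327.3]
ft_force: [0.6, -0.0, 0.5]
finger_gap: 73.5
t 16.1 at [ 520.3 -334.4  327.3] shift [0.445 2.059 0.091] turn [-0.216  0.047 -0.   ] q [-0.86  0.5   1.37  0.54  1.72 -2.27] F [ 0.6 -0.   0.5] gap 73.5 0.0
```

View pics/s8.png

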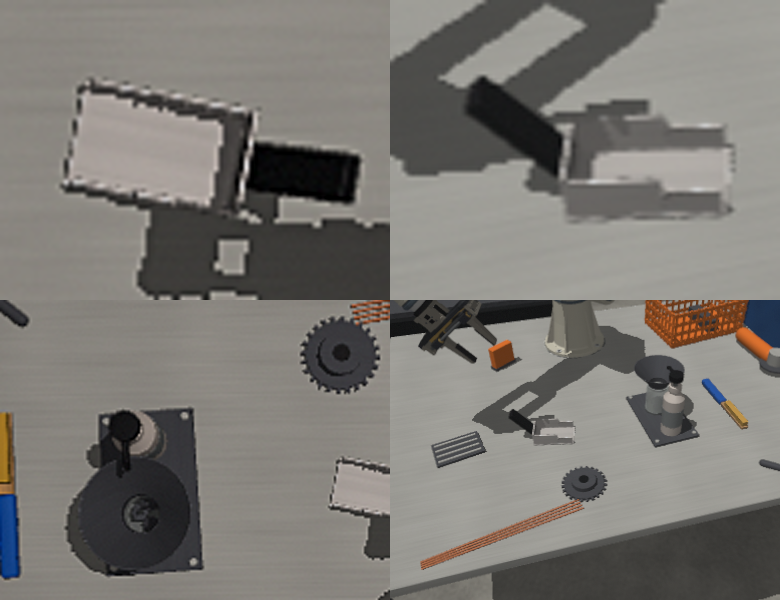

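The scoop (160,150) is flat and empty, the bench is clear of nuts and the bystanders have not moved. Next I'll close the fingers and move above the pump.

```bash
python3 -m creep '[[-1,0.02,0.2,0.05,-0.04,0.009,0],[-1,0.05,0.4,0.09,-0.08,0.018,0],[-1,0.09,0.6,0.09,-0.12,0.027,0],[-1,0.12,0.8,0.09,-0.16,0.036,0],[-1,0.15,1,0.09,-0.2,0.044,0],[-1,0.15,1,0.09,-0.216,0.047,0]]' | grep -E "ft|pos|gap"
python3 -m creep '[[-1,0.05,0.2,0,0,0,0],[-1,0.1,0.4,0,0,0,0],[-1,0.16,0.6,0,0,0,0],[-1,0.22,0.8,0,0,0,0],[-1,0.28,1,0,0,0,0],[-1,0.28,1,0,0,0,0],[-1,0.28,1,0,0,0,0]]' | grep -E "ft|pos|gap"
python3 -c "
from p import *
d=np.radians(78.2)
go([631.5,180.5,245],R.from_matrix(np.c_[np.cross([np.cos(d),np.sin(d),0],[0,0,-1]),[np.cos(d),np.sin(d),0],[0,0,-1]]))"
```

```text
tool_pos: [556.2, -77.0, 342.4]
ft_force: [-0.8, -0.3, -0.9]
finger_gap: 27.5
tool_pos: [625.7, 168.3, 340.9]
ft_force: [0.8, -1.2, -0.1]
finger_gap: 0.3
t 17.5 at [625.7 168.3 340.9] shift [ 0.023  0.049 -0.384] turn [-0.002 -0.003  0.   ] q [ 0.26  0.31  1.44  0.01  1.4  -1.11] F [ 0.8 -1.2 -0.1] gap 0.3 0.0
```

```bash
python3 -m creep '[[-1,0.023,0.049,-0.08,0,0,0],[-1,0.023,0.049,-0.18,-0.002,-0.003,0],[-1,0.023,0.049,-0.28,-0.002,-0.003,0],[-1,0.023,0.049,-0.36,-0.002,-0.003,0],[-1,0.023,0.049,-0.384,-0.002,-0.003,0],[-1,0.023,0.049,-0.384,-0.002,-0.003,0]]' | grep -E "ft|pos"
python3 -m creep '[[-1,0,0,-0.03,0,0,0],[-1,0,0,-0.05,0,0,0],[-1,0,0,-0.06,0,0,0],[-1,0,0,-0.06,0,0,0],[-1,0,0,-0.06,0,0,0]]' | grep -E "ft|pos"
```

```text
tool_pos: [631.3, 177.6, 246.2]
ft_force: [0.1, -0.7, 0.8]
tool_pos: [632.4, 179.1, 233.0]
ft_force: [1.3, -1.8, 3.5]
```

```bash
python3 -m creep '[[-1,0,0,-0.015,0,0,0],[-1,0,0,-0.03,0,0,0],[-1,0,0,-0.038,0,0,0],[-1,0,0,-0.038,0,0,0]]' | grep -E "ft|pos"
python3 -m creep '[[-1,0,0,-0.006,0,0,0],[-1,0,0,-0.01,0,0,0],[-1,0,0,-0.01,0,0,0],[-1,0,0,-0.01,0,0,0]]' | grep -E "ft|pos"
```

```text
tool_pos: [632.5, 179.2, 223.1]
ft_force: [-0.6, -3.4, 7.4]
tool_pos: [632.5, 179.2, 222.3]
ft_force: [-3.0, -3.7, 17.2]
```

17 N means the cap is on its stop. I'll hold briefly, then rise.

```bash
python3 -m creep '[[-1,0,0,0,0,0,0],[-1,0,0,0,0,0,0],[-1,0,0,0.04,0,0,0],[-1,0,0,0.1,0,0,0],[-1,0,0,0.2,0,0,0],[-1,0,0,0.35,0,0,0],[-1,0,0,0.5,0,0,0],[-1,0,0,0.5,0,0,0]]' | grep -E "ft|pos"
python3 -m creep '[[-1,0,0,0,0,0,0],[-1,0,0,0,0,0,0],[-1,0,0,0,0,0,0],[-1,0,0,0,0,0,0],[-1,0,0,0,0,0,0]]' | grep -E "time|ft|pos"
python3 -c "
from h import *
import pickle
a=snap('scene')['pixels'].astype(int);b=pickle.load(open('S0.pkl','rb'))['scene']['pixels']
for n,x in(('before',b),('now',a)):
    m=(x[145:180,312:336].max(2)<40).astype(np.uint8);print(n,np.argwhere(m).min(0),np.argwhere(m).max(0),m.sum())
print(bot.job_done())"
```

```text
tool_pos: [633.9, 180.2, 351.3]
ft_force: [0.2, -0.3, 0.6]
time: 20.7
tool_pos: [631.8, 179.2, 344.5]
ft_force: [0.2, 1.2, 0.7]
before [1 0] [22 20] 189
now [1 0] [22 20] 193
the job is handed in; nothing more can be done
None
```

I poured the nuts into the jar, set the scoop back flat on the bench and let go. I then pressed the pump cap to its stop and it sprang back up. The job was handed in at about 21 s, with no verdict returned. I did not count all six nuts in the jar, but the scoop was empty and I saw none in the funnel or on the bench.

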